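# Wind and pin the frame-clamp wheel

## Task

Take the red-headed locking pin out of its wooden block and use it to wind the sprung wheel of the sloping frame jig: put the pin's shaft in the notch of the wheel's forked blue lug, push the lug round against its spring until it stands over the yellow-ringed hole and, still holding it there, push the pin fully home so that the wheel stays wound when you let go. Do not let the wheel fly back, and leave the paint tin, spray can and brush where they are.

Things in the scene. Friction and masses are not known exactly. Their poses are not given: they have to be found in the camera images.
- pin: Loose locking pin, 60 g. Origin at the shaft's tip, z towards the head. From the tip up: round steel shaft, diameter 10 mm, 44 mm long (first 3 mm tapered); collar, diameter 24 mm, 4 mm thick; square red head 16 x 16 mm, 32 mm tall (48 to 80 mm above the tip, sides along the pin's x and y). Starts upright in its block, tip on the table. When home, its collar rests on the wheel's prongs.
- pin_block: Fixed dark wooden block 70 (x) x 90 (y) x 30 mm high with one upright through hole, 12 mm in diameter, in its middle; the pin stands in it. Origin at the centre of its underside.
- jig: Fixed wooden stand about 280 x 280 mm, 200 mm tall, with a plywood board 280 x 280 x 30 mm that slopes 30 degrees, low edge to the jig's -x. Origin on the table under the board's middle. At the board's upper end lie a frame moulding and ledge, 30 mm proud; below them a blue jaw bar, 25 mm proud, slides up to 27 mm up the board as the wheel turns.
- hub (a point): Centre of the sprung wheel, on the board's surface. Axes: x up the slope, y level along the board, z square out of the board (30 degrees from vertical). The aluminium wheel's disc is 90 mm in diameter, from 4 to 20 mm above the board; its hub nut rises to 29 mm.
- lock_hole (a point): Centre of the locking hole's mouth, on the board's surface, ringed in yellow; axes as hub. The hole runs square through the board: 13 mm in diameter, slightly chamfered, 30 mm deep. It lies 62 mm from the hub, at (-56, -27) mm in the hub's x, y. With the pin home, the pin's tip is 24 mm below this point.
- notch (a point): Middle of the notch in the wheel's blue forked lug, 62 mm from the hub, level with the lug's top face, 20 mm above the board; turns with the wheel. z: square out of the board; -x: radially outward. The notch is 14 mm wide (along y), open outward, above and below, from 45 to 78 mm from the hub. Its two prongs are 10 mm wide, from 4 to 20 mm above the board.
- wheel (a joint): Wheel angle, rad. 0: rest stop, where the spring holds it. Grows anticlockwise seen from above: the lug swings past the board's low edge from the hub's +y side to -y. At 0.90 the notch's middle is over the hole; end stop 1.2. Spring: 0.15 N m at 0, 0.375 N m at 0.90 (6 N at the notch). Pinned, it reads about 0.84, from the play in notch and hole.
- paint_tin: Bystander: steel paint tin with a green band, 76 mm in diameter, 76 mm tall. Origin at the centre of its underside.
- spray_can: Bystander: grey spray can with black cap, 66 mm in diameter, 190 mm tall. Origin at the centre of its underside.
- brush: Bystander: brush lying on the table. Origin on its underside, near its middle.

How it is judged:
On the way, in this order (a step that is already met when the one before it is completed fails the run):
1. the wheel is being wound with the pin: turned past 0.3 rad with the pin's tip in the notch (value of joint wheel above 0.3 rad and distance between pin and notch below 0.028 m), for 0.1 s.
2. the wheel is pinned: the pin's tip is at least 17 mm down the locking hole with the wheel wound past 0.76 rad (value of joint wheel above 0.76 rad and z of pin in the frame of lock_hole below -0.017 m and distance between pin and lock_hole below 0.032 m), for 0.2 s.
At the end, for the whole second after the job is handed in: The pin stands in the locking hole with its tip at least 17 mm below the board's surface (24 mm is fully home), within 0.25 rad of square to the board and at rest; the wheel, held by it, stays between 0.76 and 1.0 rad (all of step 2 and value of joint wheel below 1 rad and angle between the z axis of pin and the z axis of lock_hole, either way round below 0.25 rad and linear speed of pin below 0.02 m/s and angular speed of pin below 0.2 rad/s); the robot touches nothing.
It fails at once if the wheel flies back (faster than 3 rad/s) (velocity of joint wheel below -3 rad/s).
It fails at once if the paint tin is moved more than 30 mm (distance of paint_tin from where it was at the start of the episode above 0.03 m).
It fails at once if the spray can is moved more than 30 mm (distance of spray_can from where it was at the start of the episode above 0.03 m).
It fails at once if the brush is moved more than 30 mm (distance of brush from where it was at the start of the episode above 0.03 m).
It also fails if it takes over 48 s, if anything falls off the work surface, if the arm or the gripper's body presses on something with over 40 N, if the wrist force passes 120 N, or if a joint passes its speed limit or range.

## Robot

A 7-joint arm with a two-finger parallel gripper is mounted at the origin on the work surface. World frame = base frame: x ahead of the robot, y to its left, z up, the work surface at z = 0. Lengths are in m, angles in rad, forces in N, time in s.
With the tool pointing down it reaches from about 0.35 to 0.9 m from the base axis. Payload 7.2 kg.
Tool frame: the origin (TCP) lies at the very end of the fingers, on their centre line; the grasp point (between the pads) lies 19 mm behind it; z points along the fingers, y is the direction in which the jaws open and shut (so a half turn about z gives the same grasp; the last joint's range is limited). The gripper opens to 88 mm and grips with 3 to 60 N. Pads are 20 mm wide; open, the fingers measure 115 mm over their backs; the gripper's body (75 mm by 178 mm) begins 61 mm behind the grasp point.
Start: joints at [1.195, 0.411, -0.013, 1.596, 0.006, 1.134, -0.082], TCP at [0.189, -0.596, 0.223] pointing down, gripper open.
Joint ranges: [-2.95, 2.95], [-0.29, 1.99], [-1.47, 1.44], [0.14, 2.54], [-1.03, 4.17], [0.13, 1.85], [-2.86, 2.86]. Speed limits (rad/s): [2.39, 2.39, 3.01, 3.01, 3.14, 3.14, 3.14].

## Interface

Orientations are given as a unit quaternion [w, x, y, z].
In Python, from rig import sensors, imaging, job gives the robot as it stands.
- The arm moves only by the shell command python3 -m crank 'ROWS'. ROWS is JSON, a list of rows, each a list of 3 entries, a list of its own where there are three numbers: the shift along the tool's x, y, z in mm, then the turn, a rotation vector about the tool's x, y, z in rad, then the opening, from 0 (shut) to 1 (fully open). A call has 1 to 5 rows; each row shifts and turns the commanded pose from where the row before left it, along the tool's axes as they then stand; what a row does not reach is not made up. A row lasts 1/10 s, in which the tool goes at most 50 mm and 8.59 degrees, less where a joint would pass 70% of its speed; a pose out of reach is approached as far as the arm can. A call with a gripper value outside its range is refused whole. The fingers move at their own pace and stop on an object; the grip force is fixed at half the most. Time passes only in rows, so rows that do not move let the fingers close. It gives the time, the measured TCP pose, the force and the opening at its end, in the units of the state.
- sensors.observe(): the state, without advancing time (a new reading comes with each control period).
- imaging.get_image(name): name is "scene" or "top" or "wrist"; returns the picture (480x640x3 uint8, red, green, blue); there is no depth.
- imaging.get_calibration(name): a dict with "fx", "fy", "cx", "cy" (pixels), "xyz" and "orientation" of the camera in the world; the wrist camera has in their place "hand_eye" (4x4, takes a point from camera to tool coordinates, whose origin is the TCP and whose axes are the flange's). Camera axes: x right, y down, z forward; pixel columns grow to the right and rows downward; lengths in m; the calibration is good to about 2 mm. A picture is of the moment at which its call begins: read the wrist's pose just before it. get_calibration takes no time and is no camera call.
- job.close_job(): hands the job in, once; it reports no verdict.
The state is a dict: "t": time; "joint_pos": joint angles; "dq": joint speeds; "joint_torque": joint torques, N m; "tool_pos": TCP position; "orientation": TCP orientation; "ft_force": force on the tool from outside, world axes, zero at the start; "torque": the same for the moment, N m; "width": finger opening in m.
Only numpy, scipy, OpenCV 4.12 (cv2) and the standard library are available. Lean on these libraries where they do the work, as an engineer would, in place of code of your own. Each camera call takes 0.05 s, during which the arm holds its last target. There are 200 camera calls.

## Working session

There is one attempt and no reset: what is moved stays moved. The work goes in short steps, Python scripts to look and compute and a shell command to move; the robot and the scene stay as the last step left them, time stands still between calls to the robot, and variables do not carry over. Pictures are saved under pics/ and viewed, about 8 in all and at most 12, crops included, and the job is handed in when it is done.

```bash
ls; mkdir -p pics
python3 - <<'E'
from rig import sensors, imaging, job
import cv2
print(sensors.observe())
for n in ("scene","top"):
    im=imaging.get_image(n); cv2.imwrite(f"pics/{n}0.png",im[:,:,::-1]); print(n,imaging.get_calibration(n))
print(imaging.get_calibration("wrist"))
E
```

```text
pics
{'t': 0.0, 'joint_pos': array([ 1.19480324,  0.4118963 , -0.01269623,  1.59699339,  0.00560821,
        1.13429323, -0.08217314]), 'dq': array([-3.52446799e-04,  5.16139669e-04, -1.33260034e-03, -2.38276199e-04,
        7.60368387e-06,  5.00436970e-04, -1.10581698e-03]), 'joint_torque': array([-3.70615044e-04, -5.87955236e+01,  6.41530976e-01, -2.91074395e+01,
       -5.38253726e-02,  1.84422248e-02,  1.39383055e-04]), 'tool_pos': array([ 0.18915258, -0.59518738,  0.22183214]), 'orientation': array([-7.56242474e-04,  9.88177897e-01,  1.53309617e-01, -1.79810918e-04]), 'ft_force': array([-0.32113769,  0.18038316,  0.80687755]), 'torque': array([-0.0072548 ,  0.03448725, -0.07542993]), 'width': 0.08769479590990416}
scene {'fx': 569.4410389277475, 'fy': 569.4410389277475, 'cx': 325.3054896635101, 'cy': 234.59743243123427, 'xyz': array([1.31445588, 0.07369238, 0.78957543]), 'orientation': array([-0.25059714,  0.6052604 ,  0.69604619, -0.2939058 ])}
top {'fx': 454.56656507131004, 'fy': 454.56656507131004, 'cx': 314.94719625172365, 'cy': 238.5078381492225, 'xyz': array([ 0.42834969, -0.04223091,  0.9712616 ]), 'orientation': array([ 0.06834165, -0.6454454 ,  0.75689414, -0.07642583])}
{'fx': 362.1393456522742, 'fy': 362.1393456522742, 'cx': 317.60496750850535, 'cy': 240.55440221769334, 'hand_eye': array([[ 7.64066578e-04, -9.55232146e-01, -2.95856323e-01,
         8.02474201e-02],
       [ 9.99999258e-01,  4.49257898e-04,  1.13203741e-03,
        -6.95880296e-04],
       [-9.48442732e-04, -2.95856969e-01,  9.55231780e-01,
        -1.62353920e-01],
       [ 0.00000000e+00,  0.00000000e+00,  0.00000000e+00,
         1.00000000e+00]])}
```

View pics/scene0.png

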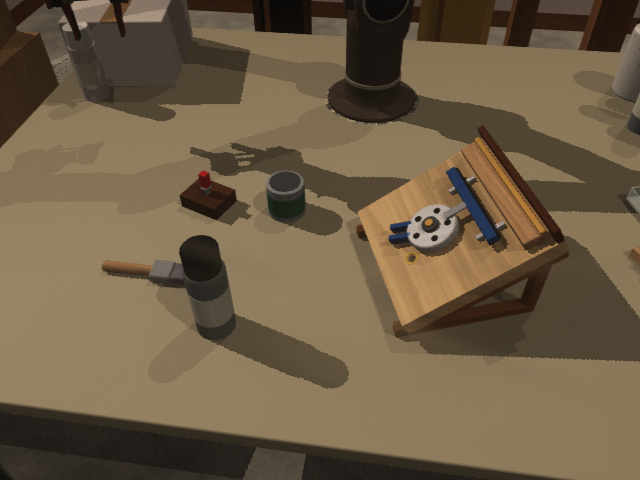

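View pics/top0.png

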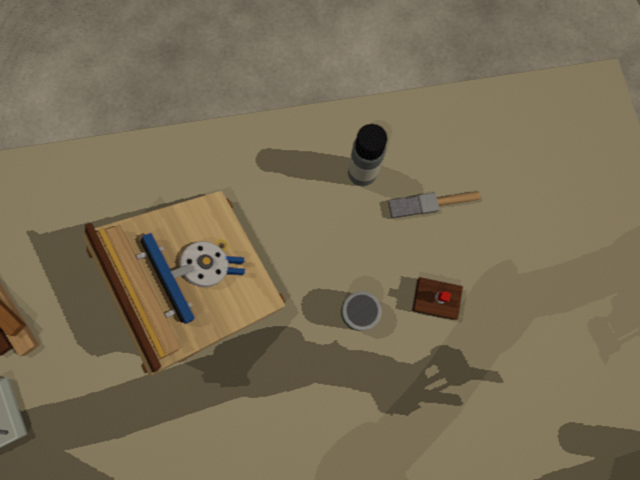

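Scene: pin head at (205,180), hub nut (431,224), hole (411,257). Top: pin head at (445,297), block around (438,298), hub nut (205,261), yellow ring (222,245), lug pointing right to (240,266). Next I triangulate these.

```bash
cat > h.py <<'E'
import numpy as np, cv2
from scipy.spatial.transform import Rotation as R
from rig import sensors, imaging
def rot(q): return R.from_quat(np.roll(q,-1)).as_matrix()
def cam(n, st=None):
    c=imaging.get_calibration(n); K=np.array([[c['fx'],0,c['cx']],[0,c['fy'],c['cy']],[0,0,1]])
    if n=='wrist':
        T=np.eye(4); T[:3,:3]=rot(st['orientation']); T[:3,3]=st['tool_pos']; T=T@np.array(c['hand_eye']); return K,T[:3,3],T[:3,:3]
    return K,np.array(c['xyz']),rot(c['orientation'])
def ray(C,p):
    K,o,Rm=C; d=Rm@np.linalg.solve(K,[p[0],p[1],1]); return o,d/np.linalg.norm(d)
def tri(rays):
    A=sum(np.eye(3)-np.outer(d,d) for o,d in rays); b=sum((np.eye(3)-np.outer(d,d))@o for o,d in rays)
    x=np.linalg.solve(A,b); return x,[np.linalg.norm(np.cross(x-o,d)) for o,d in rays]
def plane(r,p,n): o,d=r; return o+d*((np.asarray(p)-o)@n)/(d@n)
def proj(C,X): K,o,Rm=C; v=K@Rm.T@(np.asarray(X)-o); return v[:2]/v[2]
def blobs(im,lo,hi,roi=(0,0,640,480),amin=8):
    """HSV mask inside roi -> list (area, cx, cy, minAreaRect)"""
    m=cv2.inRange(cv2.cvtColor(im,cv2.COLOR_RGB2HSV),np.array(lo),np.array(hi))
    k=np.zeros_like(m); x0,y0,x1,y1=roi; k[y0:y1,x0:x1]=m[y0:y1,x0:x1]
    n,l,s,c=cv2.connectedComponentsWithStats(k)
    return [(int(s[i,4]),c[i].round(1),s[i,:4]) for i in np.argsort(-s[1:,4])+1 if s[i,4]>=amin]
E
python3 - <<'E'
from h import *
S=cv2.imread('pics/scene0.png')[:,:,::-1].copy();T=cv2.imread('pics/top0.png')[:,:,::-1].copy()
print('redS',blobs(S,(0,180,90),(5,255,255),(180,160,230,200))[:3]);print('redT',blobs(T,(0,180,90),(5,255,255),(420,280,470,315))[:3])
print('yelS',blobs(S,(20,150,60),(35,255,255),(395,245,425,270)));print('yelT',blobs(T,(20,150,60),(35,255,255),(212,235,232,255)))
print('nutS',blobs(S,(8,120,90),(25,255,255),(420,212,445,235))[:3]);print('nutT',blobs(T,(8,120,90),(25,255,255),(195,250,217,272))[:3])
print('bluS',blobs(S,(105,120,30),(125,255,255),(380,210,420,250)));print('bluT',blobs(T,(105,120,30),(125,255,255),(222,250,250,280)))
cS,cT=cam('scene'),cam('top')
for nm,a,b in [('nut',(431,224),(205.5,261.5)),('hole',(411,257.5),(222.5,244.5)),('pinhead',(205,180),(445,296.5))]:
    print(nm,tri([ray(cS,a),ray(cT,b)]))
print('block',plane(ray(cT,(438,298.5)),(0,0,.03),np.array([0,0,1])))
z=cv2.resize(S[205:275,370:450],None,fx=5,fy=5,interpolation=cv2.INTER_CUBIC);y=cv2.resize(T[225:285,175:255],None,fx=5,fy=5,interpolation=cv2.INTER_CUBIC)
w=cv2.resize(T[270:330,405:470],None,fx=5,fy=5,interpolation=cv2.INTER_CUBIC)
o=np.zeros((600,800,3),np.uint8);o[:300,:400]=y;o[:350,400:]=z;o[300:,:325]=w
cv2.imwrite('pics/crop.png',o[:,:,::-1])
E
```

```text
redS [(36, array([203.2, 173.4]), array([199, 171,   9,   6], dtype=int32))]
redT [(84, array([445.1, 295.8]), array([440, 291,  11,  11], dtype=int32))]
yelS [(46, array([411.2, 257.7]), array([405, 252,  13,  12], dtype=int32))]
yelT [(40, array([222.5, 243.4]), array([216, 239,  12,  11], dtype=int32))]
nutS [(45, array([428.3, 221.9]), array([425, 219,   8,   7], dtype=int32))]
nutT [(53, array([205.9, 260.4]), array([202, 257,   9,   8], dtype=int32))]
bluS [(64, array([398. , 235.7]), array([389, 233,  18,   6], dtype=int32)), (56, array([399.7, 224.7]), array([391, 222,  19,   6], dtype=int32))]
bluT [(84, array([235.1, 270.8]), array([228, 268,  16,   6], dtype=int32)), (82, array([234.9, 259.7]), array([227, 257,  17,   7], dtype=int32))]
nut (array([0.59289755, 0.14663137, 0.12032713]), [np.float64(0.0009895309615074964), np.float64(0.0009895309615075595)])
hole (array([0.63102088, 0.11904473, 0.07332617]), [np.float64(0.0006610790909065279), np.float64(0.0006610790909065754)])
pinhead (array([ 0.45848412, -0.30265423,  0.06030661]), [np.float64(0.00222024889068677), np.float64(0.0022202488906867676)])
block [ 0.45817654 -0.29859741  0.03      ]
```

View pics/crop.png

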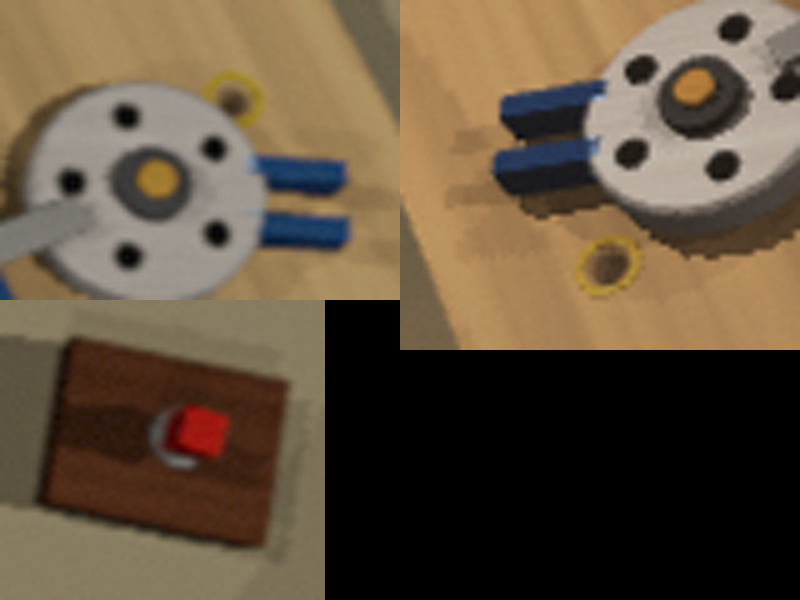

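Crop: ring centres (top 221.8,244.6; scene 411.6,258.2), nut top (206.6,261; 429,222.4), the lug's prongs straddle about (235,265). The pin head is roughly aligned with the block, which is yawed a few degrees in the image.

Run:
```python
from h import *
cS,cT=cam('scene'),cam('top')
t=lambda a,b: tri([ray(cS,a),ray(cT,b)])
nut,e1=t((429,222.4),(206.6,261)); hole,e2=t((411.6,258.2),(221.8,244.6))
# low-edge corners of board, via contours is fuzzy: hand values
c1,e3=t((361.5,213),(283,297)); c2,e4=t((399,322),(221,193))
print(nut,e1,hole,e2,c1,e3,c2,e4)
y=c1-c2; print('len',np.linalg.norm(y),'yaw of jig y',np.arctan2(y[1],y[0]))
# yaw options: jig y axis = low edge direction
for s in (1,):
    yaw=np.arctan2(y[1],y[0])-np.pi/2
    print('from edge',yaw)
def frame(yaw): return (R.from_euler('z',yaw)*R.from_euler('y',-30,degrees=True)).as_matrix()
v=hole-nut
from scipy.optimize import brentq
for w in np.arange(-3.1,3.1,.01):
    r=frame(w)@[-.056,-.027,-.029]-v
    if abs(np.linalg.norm(r))<.008: print(round(w,2),np.linalg.norm(r),r)
z=np.array([0,0,1.])
print('pin top', plane(ray(cT,(446,296.4)),(0,0,.08),z), plane(ray(cS,(204,173)),(0,0,.08),z))
for p in [(418.3,278),(462.5,286.2),(458,319.3),(413.3,310.5)]: print(plane(ray(cT,p),(0,0,.03),z))
for p in [(445,291),]: pass
```

```text
[0.59288382 0.14328564 0.12370438] [np.float64(0.0005548037280789758), np.float64(0.0005548037280790024)] [0.63132769 0.12043929 0.07211821] [np.float64(0.00042275885084966863), np.float64(0.0004227588508496574)] [0.5089316  0.01868187 0.05408374] [np.float64(0.0044406050511190814), np.float64(0.004440605051119089)] [0.74899092 0.11046215 0.04542389] [np.float64(0.0030398180182102125), np.float64(0.00303981801821025)]
len 0.2571518795807971 yaw of jig y -2.776417060646817
from edge -4.347213387441713
1.76 0.007925603577099765 [-0.00553158 -0.00546629 -0.00152856]
1.77 0.007501738393483504 [-0.0052501  -0.00513576 -0.00152856]
1.78 0.007079550819161536 [-0.00497194 -0.00480243 -0.00152856]
1.79 0.006659406151497152 [-0.00469713 -0.00446633 -0.00152856]
1.8 0.006241763182220764 [-0.0044257  -0.0041275  -0.00152856]
1.81 0.005827206071682525 [-0.00415767 -0.00378598 -0.00152856]
1.82 0.005416489596677103 [-0.00389306 -0.00344179 -0.00152856]
1.83 0.005010604381045928 [-0.00363191 -0.00309497 -0.00152856]
1.84 0.004610872363879943 [-0.00337424 -0.00274556 -0.00152856]
1.85 0.004219088435
[... 1262 characters left out ...]
183 -0.00152856]
2.05 0.005481062150960666 [ 0.0011902   0.00512728 -0.00152856]
2.06 0.005892444057926136 [ 0.0013654   0.0055245  -0.00152856]
2.07 0.006307533683066226 [ 0.00153663  0.00592345 -0.00152856]
2.08 0.0067256069213248665 [ 0.00170385  0.00632409 -0.00152856]
2.09 0.007146102013760641 [ 0.00186707  0.00672639 -0.00152856]
2.1 0.007568576779159057 [ 0.00202625  0.0071303  -0.00152856]
2.11 0.007992678413408194 [ 0.00218138  0.00753578 -0.00152856]
pin top [ 0.45811689 -0.30121291  0.08      ] [ 0.46075647 -0.29856774  0.08      ]
[ 0.50601826 -0.26724037  0.03      ]
[ 0.47493215 -0.35388801  0.03      ]
[ 0.41053548 -0.329844    0.03      ]
[ 0.44225438 -0.24359965  0.03      ]
```

```bash
python3 -m crank '[[[38.5,-22.1,6.9],[0,0,0],1],[[38.5,-22.1,6.9],[0,0,0],1],[[38.5,-22.1,6.9],[0,0,0],1],[[38.5,-22.1,6.9],[0,0,0],1],[[38.5,-22.1,6.9],[0,0,0],1]]'
python3 -m crank '[[[38.5,-22.1,6.9],[0,0,0],1],[[38.5,-22.1,6.9],[0,0,0],1],[[38.5,-22.1,6.9],[0,0,0],1],[[38.5,-22.1,6.9],[0,0,0],1],[[0,0,0],[0,0,-0.131],1]]'
python3 -m crank '[[[0,0,0],[0,0,-0.131],1],[[0,0,0],[0,0,-0.131],1],[[0,0,0],[0,0,-0.131],1],[[0,0,0],[0,0,-0.131],1],[[0,0,0],[0,0,-0.131],1]]'
python3 -m crank '[[[0,0,0],[0,0,-0.131],1],[[0,0,0],[0,0,0],1],[[0,0,0],[0,0,0],1]]'
python3 - <<'E'
from h import *
st=sensors.observe(); im=imaging.get_image('wrist'); cv2.imwrite('pics/w1.png',im[:,:,::-1]); np.save('w1.npy',np.r_[st['tool_pos'],st['orientation']])
print(st['joint_pos'].round(2),st['tool_pos'],st['orientation'].round(3))
C=cam('wrist',st); b=blobs(im,(0,150,60),(6,255,255)); print(b[:4])
E
```

```text
t: 0.6
tool_pos: [0.3401, -0.4304, 0.1877]
orientation: [-0.0, 0.988, 0.153, -0.0]
ft_force: [0.6, -0.4, -0.6]
width: 0.0875
t: 1.1
tool_pos: [0.4635, -0.2941, 0.1595]
orientation: [-0.002, 0.975, 0.222, 0.001]
ft_force: [0.4, -0.4, 0.7]
width: 0.0877
t: 1.6
tool_pos: [0.459, -0.3009, 0.1602]
orientation: [-0.0, 0.853, 0.522, -0.0]
ft_force: [0.3, -1.0, 0.2]
width: 0.0882
t: 1.9
tool_pos: [0.4591, -0.3011, 0.1603]
orientation: [-0.0, 0.819, 0.573, -0.0]
ft_force: [0.4, 0.7, -0.3]
width: 0.0877
[ 0.78  0.37 -0.36  1.83  0.16  0.96 -0.  ] [ 0.45907417 -0.30114046  0.16030183] [-0.     0.819  0.573 -0.   ]
[(885, array([191.9, 317.8]), array([167, 281,  55,  80], dtype=int32)), (725, array([318.3, 244.2]), array([306, 227,  25,  34], dtype=int32)), (696, array([440.5, 311.5]), array([415, 281,  56,  57], dtype=int32)), (103, array([  8.9, 338.8]), array([  0, 334,  22,  16], dtype=int32))]
```

View pics/w1.png

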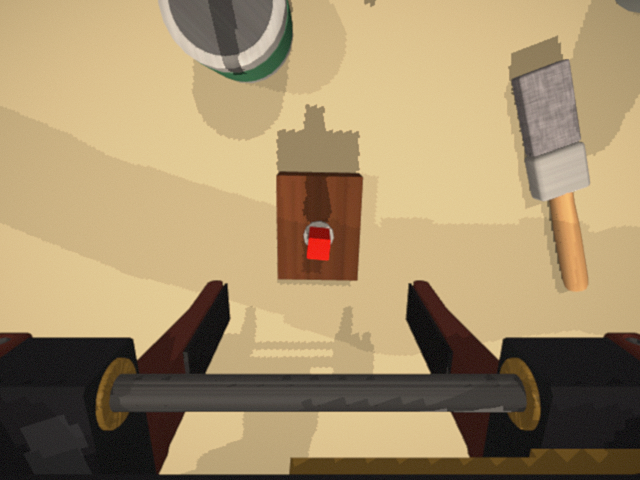

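Wrist: pin head centred at (318,244), with its top face about (319,251); jaw axis is square to the head. Block is lined up.

Run:
```python
from h import *
a=np.load('w1.npy'); st=dict(tool_pos=a[:3],orientation=a[3:]); C=cam('wrist',st); Rt=rot(a[3:])
im=cv2.imread('pics/w1.png')[:,:,::-1].copy()
b=blobs(im,(0,150,180),(6,255,255),(295,220,340,270)); print(b)
p=b[0][1]; P=plane(ray(C,p),(0,0,.08),np.array([0,0,1.])); print(P, (Rt.T@(P-a[:3])*1000).round(1))
```

```text
[(462, array([318.2, 248.6]), array([307, 238,  24,  23], dtype=int32))]
[ 0.45827991 -0.30083191  0.08      ] [-0.  -0.8 80.3]
```

```bash
python3 -m crank '[[[0,-0.8,36],[0,0,0],0.6],[[0,0,36],[0,0,0],0.6],[[0,0,26],[0,0,0],0.6],[[0,0,10.5],[0,0,0],0.6],[[0,0,0],[0,0,0],0.6]]'
python3 -m crank '[[[0,0,0],[0,0,0],0],[[0,0,0],[0,0,0],0],[[0,0,0],[0,0,0],0],[[0,0,0],[0,0,0],0],[[0,0,0],[0,0,0],0]]'
python3 -m crank '[[[0,0,0],[0,0,0],0],[[0,0,-15],[0,0,0],0],[[0,0,-30],[0,0,0],0],[[0,0,-40],[0,0,0],0],[[0,0,-40],[0,0,0],0]]'
python3 -m crank '[[[0,0,-40],[0,0,0],0],[[0,0,0],[0,0,0],0]]'
python3 - <<'E'
from h import *
st=sensors.observe(); print(st['tool_pos'],st['orientation'],st['joint_pos'].round(2))
im=imaging.get_image('wrist'); cv2.imwrite('pics/w2.png',im[:,:,::-1])
S=imaging.get_image('scene'); cv2.imwrite('pics/s2.png',S[:,:,::-1])
yaw=1.936; F=(R.from_euler('z',yaw)*R.from_euler('y',-30,degrees=True)).as_matrix()
C=cam('scene'),cam('top')
nut,hole=np.array([0.5929,0.1433,0.1237]),np.array([0.6313,0.1204,0.0721])
hub1=nut-F@[0,0,.029]; hub2=hole-F@[-.056,-.027,0]; print(hub1,hub2)
hub=(hub1+hub2)/2
np.save('hub.npy',np.r_[hub,yaw])
for nm,p in [('hub',(0,0,.029)),('hole',(-.056,-.027,0)),('notch',(.062*np.cos(np.radians(154.2)),.062*np.sin(np.radians(154.2)),.02))]:
    X=hub+F@p; print(nm,X,[proj(c,X).round(1) for c in C])
Rg=F@np.diag([1,-1,-1.]); d=R.from_matrix(rot(st['orientation']).T@Rg).as_rotvec(); print('turn tool',d)
E
```

```text
t: 2.45
tool_pos: [0.4579, -0.3003, 0.0509]
orientation: [-0.001, 0.819, 0.574, -0.001]
ft_force: [0.3, -0.0, 0.9]
width: 0.0536
t: 2.95
tool_pos: [0.4587, -0.301, 0.0526]
orientation: [0.0, 0.818, 0.575, 0.0]
ft_force: [0.7, 0.3, 0.1]
width: 0.0164
t: 3.45
tool_pos: [0.458, -0.3005, 0.1779]
orientation: [-0.001, 0.818, 0.575, -0.0]
ft_force: [0.5, -0.2, -1.0]
width: 0.0156
t: 3.65
tool_pos: [0.4611, -0.302, 0.2225]
orientation: [0.004, 0.818, 0.575, 0.002]
ft_force: [-0.0, -0.1, -1.2]
width: 0.0157
[ 0.46107192 -0.30200306  0.22249393] [0.00409887 0.81829825 0.57477686 0.00165429] [ 0.79  0.31 -0.37  1.77  0.13  1.08  0.03]
[0.58772148 0.15684374 0.09858526] [0.58876027 0.1560563  0.1001    ]
hub [0.5934194  0.14290628 0.12445737] [array([428.5, 222.3]), array([206.4, 260.7])]
hole [0.6307806  0.12079372 0.07134263] [array([411.5, 258.3]), array([221.5, 245. ])]
notch [0.58387213 0.09231907 0.08875326] [array([397.2, 230.7]), array([236.9, 264.2])]
turn tool [ 0.1935468   0.50610744 -0.69289931]
```

View pics/s2.png

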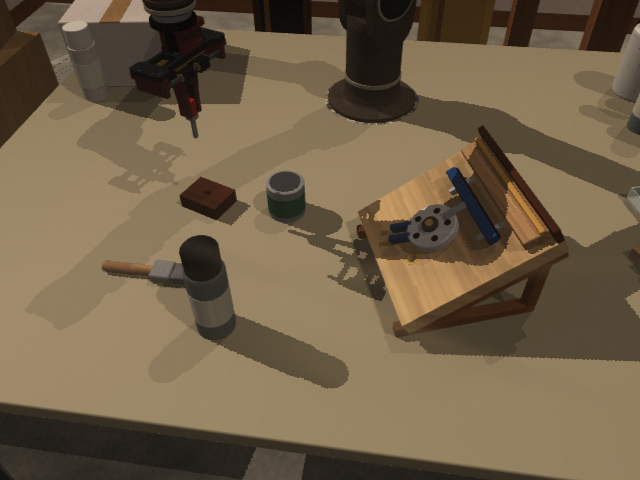

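```bash
python3 -m crank '[[[0,0,-40],[0,0,0],0],[[0,0,-20],[0,0,0],0],[[0,0,0],[0.0323,0.0844,-0.1155],0],[[0,0,0],[0.0323,0.0844,-0.1155],0],[[0,0,0],[0.0323,0.0844,-0.1155],0]]'
python3 -m crank '[[[0,0,0],[0.0323,0.0844,-0.1155],0],[[0,0,0],[0.0323,0.0844,-0.1155],0],[[0,0,0],[0.0323,0.0844,-0.1155],0],[[0,0,0],[0,0,0],0],[[0,0,0],[0,0,0],0]]'
cat > go.py <<'E'
from h import *
import sys
a=np.load('hub.npy'); hub,yaw=a[:3],a[3]; F=(R.from_euler('z',yaw)*R.from_euler('y',-30,degrees=True)).as_matrix()
TIP=.052
def report():
    """tip in hub frame (mm), tilt error of the tool to the goal"""
    st=sensors.observe(); Rt=rot(st['orientation']); tip=st['tool_pos']+Rt[:,2]*TIP
    print('tip hub mm',(F.T@(tip-hub)*1000).round(1),'turn left',R.from_matrix(Rt.T@F@np.diag([1,-1,-1.])).as_rotvec().round(3),
      'F hub',(F.T@st['ft_force']).round(1),'w',round(st['width'],4),'t',st['t'])
    return st,Rt,tip
def to(p):
    st,Rt,tip=report(); print('shift tool mm',(Rt.T@(hub+F@np.array(p)/1000-tip)*1000).round(1)); return st
E
python3 - <<'E'
from go import *
st=to([-55.8,27,55]); print(st['joint_pos'].round(2))
c=cam('top'); print('can',plane(ray(c,(363,176)),(0,0,0),np.array([0,0,1.])),'tin',plane(ray(c,(361,310)),(0,0,.076),np.array([0,0,1.])))
E
```

```text
t: 4.25
tool_pos: [0.4578, -0.3006, 0.2759]
orientation: [-0.114, 0.698, 0.703, 0.076]
ft_force: [-0.6, -0.1, -1.4]
width: 0.0161
t: 4.75
tool_pos: [0.4584, -0.3006, 0.2749]
orientation: [-0.219, 0.549, 0.793, 0.147]
ft_force: [-1.0, 0.6, -0.2]
width: 0.0158
tip hub mm [-241.3  284.8  290.3] turn left [-0.005 -0.009 -0.006] F hub [ 0.8  0.7 -0.6] w 0.0158 t 4.75
shift tool mm [184.8 257.9 235.6]
[ 0.97  0.6  -0.5   1.35 -0.07  1.67  0.85]
can [ 0.75336938 -0.19861454  0.        ] tin [ 0.45856003 -0.13349855  0.076     ]
```

```bash
python3 -m crank '[[[20.5,28.7,22.2],[0,0,0],0],[[20.5,28.7,22.2],[0,0,0],0],[[20.5,28.7,22.2],[0,0,0],0],[[20.5,28.7,22.2],[0,0,0],0],[[20.5,28.7,22.2],[0,0,0],0]]'
python3 -m crank '[[[20.5,28.7,22.2],[0,0,0],0],[[20.5,28.7,22.2],[0,0,0],0],[[20.5,28.7,22.2],[0,0,0],0],[[20.5,28.7,22.2],[0,0,0],0],[[0,0,0],[0,0,0],0]]'
python3 -m crank '[[[0,0,0],[0,0,0],0],[[0,0,0],[0,0,0],0]]'
python3 - <<'E'
from go import *
st=to([-55.8,27,55]); print(st['joint_pos'].round(2))
im=imaging.get_image('wrist'); np.save('w3.npy',np.r_[st['tool_pos'],st['orientation']]);C=cam('wrist',st)
cv2.imwrite('pics/w3.png',im[:,:,::-1])
for nm,p in [('hubtop',(0,0,29)),('hole',(-56,-27,0)),('notch',(-55.8,27,20)),('tip',None)]:
    X=st['tool_pos']+rot(st['orientation'])[:,2]*TIP if p is None else hub+F@np.array(p)/1000
    print(nm,proj(C,X).round(1))
print(blobs(im,(20,130,60),(35,255,255))[:4]); print(blobs(im,(105,120,30),(125,255,255))[:4])
E
```

```text
t: 5.25
tool_pos: [0.5408, -0.1125, 0.233]
orientation: [-0.216, 0.549, 0.794, 0.146]
ft_force: [0.7, 0.1, -0.6]
width: 0.0157
t: 5.75
tool_pos: [0.6056, 0.0424, 0.1975]
orientation: [-0.218, 0.545, 0.796, 0.147]
ft_force: [0.4, 0.4, 0.0]
width: 0.0155
t: 5.95
tool_pos: [0.6062, 0.0332, 0.1973]
orientation: [-0.216, 0.549, 0.794, 0.146]
ft_force: [-0.4, 0.2, -0.9]
width: 0.0157
tip hub mm [-56.   27.5  93.6] turn left [-0.004 -0.005 -0.004] F hub [-0.1  0.3 -1. ] w 0.0157 t 5.95
shift tool mm [ 0.1  0.6 38.6]
[ 0.5   0.65 -0.59  1.48 -0.15  1.29  0.4 ]
hubtop [355.7 164.8]
hole [381.6 226.6]
notch [320.1 232.7]
tip [319.6 264.5]
[(335, array([381.2, 225.9]), array([367, 212,  29,  28], dtype=int32)), (61, array([349.5, 163.3]), array([347, 156,   7,  16], dtype=int32)), (20, array([126.1, 457.2]), array([118, 457,  17,   2], dtype=int32))]
[(7545, array([357.4,  53.5]), array([230,  39, 257,  31], dtype=int32)), (538, array([333.7, 233.2]), array([320, 212,  29,  44], dtype=int32)), (484, array([306.9, 222.4]), array([294, 201,  26,  43], dtype=int32))]
```

View pics/w3.png

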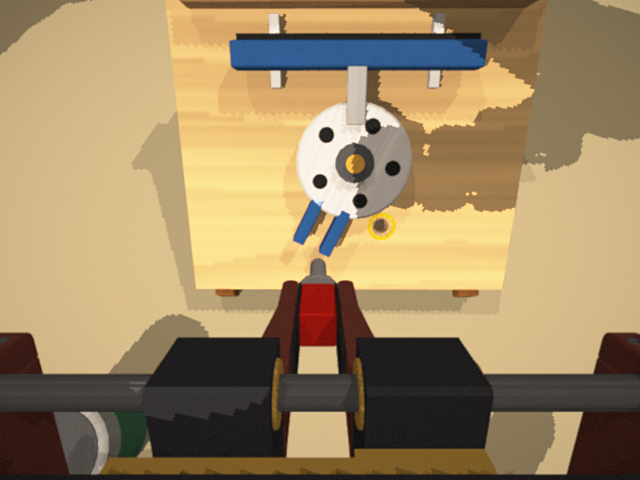

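Wrist: hole seen (381,226) versus predicted (381.6,226.6), pin tip about (318,262) versus (319.6,264.5). I'll check the prong corners before inserting.

Run:
```python
from go import *
a=np.load('w3.npy'); C=cam('wrist',dict(tool_pos=a[:3],orientation=a[3:]))
im=cv2.imread('pics/w3.png')[:,:,::-1].copy()
m=cv2.inRange(cv2.cvtColor(im,cv2.COLOR_RGB2HSV),np.array((105,120,30)),np.array((125,255,255))); m[:190]=0;m[270:]=0
t=np.radians(154.2); er=np.array([np.cos(t),np.sin(t),0]); et=np.array([-er[1],er[0],0])
for s in (-17,-7,7,17): print(s,[proj(C,hub+F@(er*r+et*s+[0,0,20])/1000).round(1) for r in (50,78)], 'bottom',proj(C,hub+F@(er*78+et*s+[0,0,4])/1000).round(1))
for c in cv2.findContours(m,cv2.RETR_EXTERNAL,cv2.CHAIN_APPROX_SIMPLE)[0]: print(cv2.boxPoints(cv2.minAreaRect(c)).round(1).tolist())
```

```text
-17 [array([307.7, 211.1]), array([293.4, 240.9])] bottom [294.7 235.5]
-7 [array([318.8, 216.3]), array([304.3, 245.8])] bottom [305.  240.3]
7 [array([334.2, 223.5]), array([319.4, 252.7])] bottom [319.4 246.8]
17 [array([345.1, 228.6]), array([330.1, 257.6])] bottom [329.6 251.5]
[[317.3999938964844, 250.60000610351562], [339.1000061035156, 209.3000030517578], [350.1000061035156, 215.10000610351562], [328.29998779296875, 256.3999938964844]]
[[292.5, 239.3000030517578], [311.29998779296875, 200.1999969482422], [321.79998779296875, 205.1999969482422], [302.8999938964844, 244.3000030517578]]
```

```bash
python3 -m crank '[[[0,0.8,30],[0,0,0],0],[[0,0,25],[0,0,0],0],[[0,0,12],[0,0,0],0],[[0,0,8],[0,0,0],0],[[0,0,0],[0,0,0],0]]'
python3 -c "
from go import *
to([-55.8,27,9])"
python3 -m crank '[[[0,0,6],[0,0,0],0],[[0,0,3],[0,0,0],0],[[0,0,0],[0,0,0],0],[[0,0,0],[0,0,0],0]]'
python3 - <<'E'
from go import *
to([-55.8,27,9]); T=imaging.get_image('scene'); w=imaging.get_image('wrist')
o=np.hstack([cv2.resize(T[170:290,340:480],(400,343)),cv2.resize(w[150:330,220:430],(400,343))])
cv2.imwrite('pics/c4.png',o[:,:,::-1])
t0=np.radians(154.2)
prev=None
for th in np.arange(0,.91,.1): 
    p=62*np.array([np.cos(t0+th),np.sin(t0+th)]); print(round(th,1),p.round(1));
E
```

```text
t: 6.5
tool_pos: [0.593, 0.0696, 0.1319]
orientation: [-0.218, 0.548, 0.794, 0.146]
ft_force: [0.2, -0.3, -0.9]
width: 0.016
tip hub mm [-55.   26.8  17.6] turn left [-0.005 -0.007 -0.003] F hub [-0.8 -0.1 -0.6] w 0.016 t 6.5
shift tool mm [-0.8 -0.2  8.6]
t: 6.9
tool_pos: [0.5918, 0.0742, 0.1246]
orientation: [-0.217, 0.548, 0.795, 0.147]
ft_force: [0.6, 0.7, -0.6]
width: 0.0159
tip hub mm [-54.6  26.3   8.9] turn left [-0.004 -0.007 -0.002] F hub [ 0.1 -0.8 -0.7] w 0.0159 t 6.9
shift tool mm [-1.2 -0.7 -0.1]
0.0 [-55.8  27. ]
0.1 [-58.2  21.3]
0.2 [-60.1  15.4]
0.3 [-61.3   9.3]
0.4 [-61.9   3.1]
0.5 [-61.9  -3.1]
0.6 [-61.3  -9.2]
0.7 [-60.1 -15.3]
0.8 [-58.2 -21.2]
0.9 [-55.8 -27. ]
```

View pics/c4.png

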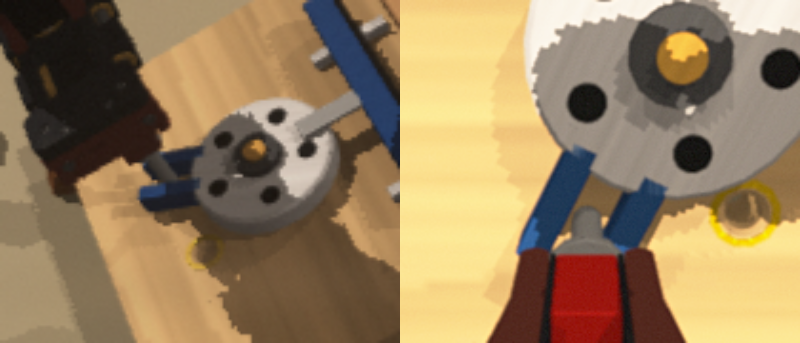

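Left (scene crop) and right (wrist crop): the shaft stands between the two prongs. I'll wind now.

```bash
python3 -m crank '[[[-1.8,2.3,0],[0,0,0],0],[[-1.8,2.8,0],[0,0,0],0],[[-1,2.9,0],[0,0,0],0],[[-0.9,3,0],[0,0,0],0],[[-0.7,3,0],[0,0,0],0]]'
python3 -m crank '[[[-0.5,3,0],[0,0,0],0],[[-0.4,3.1,0],[0,0,0],0],[[-0.2,3.1,0],[0,0,0],0],[[0,3.1,0],[0,0,0],0],[[0,0,0],[0,0,0],0]]'
python3 -c "
from go import *
to([-62,0,9])"
```

```text
t: 7.5
tool_pos: [0.6063, 0.0747, 0.1211]
orientation: [-0.218, 0.547, 0.795, 0.146]
ft_force: [-4.1, 0.6, 1.8]
width: 0.0157
t: 8.0
tool_pos: [0.6182, 0.0781, 0.1204]
orientation: [-0.218, 0.547, 0.795, 0.146]
ft_force: [-5.8, 1.5, 1.6]
width: 0.0157
tip hub mm [-61.7   0.3   8.2] turn left [-0.006 -0.008 -0.002] F hub [ 3.8  4.9 -0.4] w 0.0157 t 8.0
shift tool mm [-0.3  0.3 -0.8]
```

```bash
python3 -m crank '[[[0,3.1,-0.5],[0,0,0],0],[[0,3.1,-0.3],[0,0,0],0],[[0.2,3.1,0],[0,0,0],0],[[0.4,3,0],[0,0,0],0],[[0.5,3.1,0],[0,0,0],0]]'
python3 -m crank '[[[0.7,3,0],[0,0,0],0],[[0.9,3,0],[0,0,0],0],[[1,2.9,0],[0,0,0],0],[[1.2,2.5,0],[0,0,0],0],[[0,0,0],[0,0,0],0]]'
python3 - <<'E'
from go import *
st=to([-56,-27,9]); w=imaging.get_image('wrist'); T=imaging.get_image('scene'); np.save('w5.npy',np.r_[st['tool_pos'],st['orientation']])
o=np.hstack([cv2.resize(T[190:290,350:467],(400,343)),cv2.resize(w[150:330,220:430],(400,343))])
cv2.imwrite('pics/c5.png',o[:,:,::-1]); C=cam('wrist',st)
print('hole',proj(C,hub+F@[-.056,-.027,0]),'tip',proj(C,st['tool_pos']+rot(st['orientation'])[:,2]*TIP))
E
```

```text
t: 8.5
tool_pos: [0.6314, 0.0836, 0.1211]
orientation: [-0.219, 0.547, 0.795, 0.146]
ft_force: [-6.8, -0.0, 0.7]
width: 0.016
t: 9.0
tool_pos: [0.6408, 0.0903, 0.1228]
orientation: [-0.218, 0.547, 0.795, 0.145]
ft_force: [-7.9, -1.2, 1.4]
width: 0.0157
tip hub mm [-57.7 -25.1   8.6] turn left [-0.008 -0.007 -0.003] F hub [2.2 7.8 0.4] w 0.0157 t 9.0
shift tool mm [ 1.7  1.9 -0.4]
hole [322.63366415 257.47410463] tip [319.61743152 264.55344498]
```

View pics/c5.png

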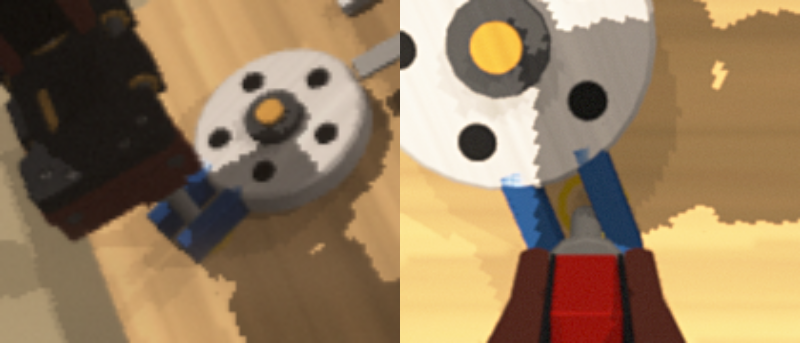

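Wheel wound (lug at lower right in both views), pin against the leading prong, ring arc visible at crop (565,200). I'll cast the ring pixels onto the board to locate the hole relative to the tip.

```bash
python3 -m crank '[[[1.7,1.9,0],[0,0,0],0],[[0,0,0],[0,0,0],0],[[0,0,0],[0,0,0],0]]'
python3 - <<'E'
from go import *
from scipy.optimize import least_squares
def ring(im,C,roi):
    m=cv2.inRange(cv2.cvtColor(im,cv2.COLOR_RGB2HSV),np.array((22,140,60)),np.array((33,255,255)))
    x0,y0,x1,y1=roi; k=np.zeros_like(m);k[y0:y1,x0:x1]=m[y0:y1,x0:x1]
    ys,xs=np.nonzero(k); return np.array([F.T@(plane(ray(C,(x,y)),hub,F[:,2])-hub)*1000 for x,y in zip(xs,ys)])[:,:2]
a=np.load('w3.npy');C=cam('wrist',dict(tool_pos=a[:3],orientation=a[3:])); P=ring(cv2.imread('pics/w3.png')[:,:,::-1].copy(),C,(360,205,402,248))
c=P.mean(0); r=np.linalg.norm(P-c,axis=1); print('w3 ring',c,len(P),np.percentile(r,[5,50,95])); rm=r.mean()
st=to([-56,-27,9]); im=imaging.get_image('wrist'); cv2.imwrite('pics/w6.png',im[:,:,::-1]); C=cam('wrist',st)
P=ring(im,C,(290,225,345,275)); print(len(P))
s=least_squares(lambda c:np.linalg.norm(P-c,axis=1)-rm,[-56,-27],loss='soft_l1'); print('now ring',s.x,s.cost)
# shaft edges just above tip: grey columns
cv2.imwrite('pics/c6.png',cv2.resize(im[210:300,270:370],(800,720))[:600,:,::-1])
print('hole',proj(C,hub+F@[-.056,-.027,0]),'tip',proj(C,st['tool_pos']+rot(st['orientation'])[:,2]*TIP))
E
```

```text
t: 9.4
tool_pos: [0.642, 0.0916, 0.1233]
orientation: [-0.218, 0.548, 0.795, 0.145]
ft_force: [-7.1, -2.1, -0.2]
width: 0.0156
w3 ring [-55.8875839  -27.04556077] 282 [ 9.08118472 10.89056083 12.33801322]
tip hub mm [-56.8 -26.7   8.6] turn left [-0.008 -0.006 -0.004] F hub [ 0.4  7.4 -0.5] w 0.0156 t 9.4
shift tool mm [ 0.8  0.3 -0.4]
107
now ring [-56.01265583 -26.04380454] 22.379183643789524
hole [320.17400954 258.71966237] tip [319.61773497 264.55220331]
```

View pics/c6.png

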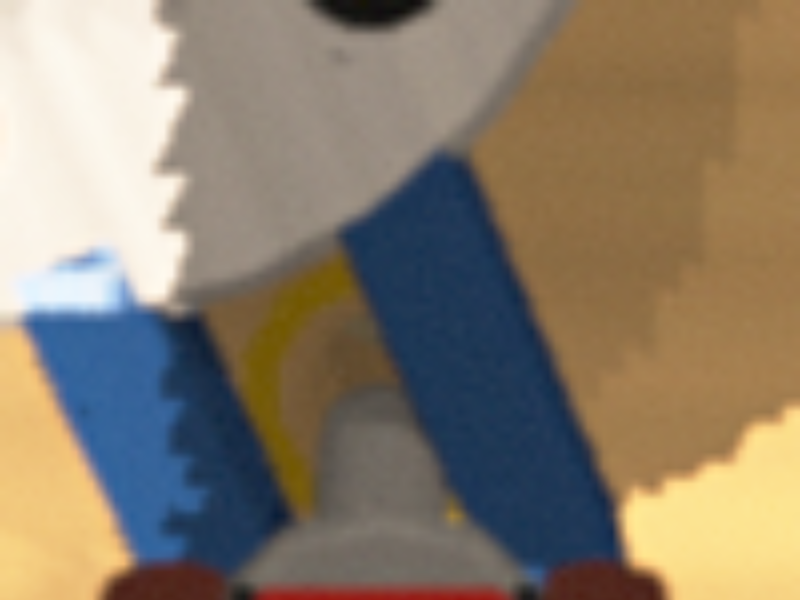

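The ring fit puts the hole at about crop x=395; the shaft tip is about x=375, so the tip trails by about 1.5 mm. I'll correct and start inserting.

```bash
python3 -m crank '[[[0.8,1.5,0],[0,0,0],0],[[0,0,0],[0,0,0],0],[[0,0,4],[0,0,0],0],[[0,0,4],[0,0,0],0],[[0,0,3],[0,0,0],0]]'
python3 -c "
from go import *
to([-56,-27,-24])"
python3 -m crank '[[[0,0,2],[0,0,0],0],[[0,0,2],[0,0,0],0],[[0,0,0],[0,0,0],0]]'
python3 -c "
from go import *
to([-56,-27,-24])"
```

```text
t: 9.95
tool_pos: [0.6427, 0.0963, 0.1154]
orientation: [-0.217, 0.549, 0.794, 0.145]
ft_force: [-7.8, -6.6, 6.2]
width: 0.016
tip hub mm [-57.2 -29.1  -0.3] turn left [-0.005 -0.004 -0.004] F hub [0.2 9.6 7.1] w 0.016 t 9.95
shift tool mm [ 1.1 -2.  23.7]
t: 10.25
tool_pos: [0.6412, 0.0989, 0.1114]
orientation: [-0.217, 0.548, 0.794, 0.145]
ft_force: [-7.1, -5.3, 3.7]
width: 0.0157
tip hub mm [-56.7 -28.6  -5.2] turn left [-0.006 -0.005 -0.004] F hub [-0.3  8.6  4.4] w 0.0157 t 10.25
shift tool mm [ 0.6 -1.5 18.8]
```

```bash
python3 -m crank '[[[0,0,3],[0,0,0],0],[[0,0,3],[0,0,0],0],[[0,0,0],[0,0,0],0]]'
python3 -c "
from go import *
to([-56,-27,-24])"
python3 -m crank '[[[0,0,3],[0,0,0],0],[[0,0,3],[0,0,0],0],[[0,0,0],[0,0,0],0]]'
python3 -c "
from go import *
to([-56,-27,-24])"
```

```text
t: 10.55
tool_pos: [0.64, 0.1018, 0.1061]
orientation: [-0.217, 0.548, 0.794, 0.145]
ft_force: [-6.5, -4.6, 2.1]
width: 0.0155
tip hub mm [-56.6 -28.5 -11.4] turn left [-0.006 -0.005 -0.004] F hub [-0.6  7.8  2.8] w 0.0155 t 10.55
shift tool mm [ 0.6 -1.5 12.7]
t: 10.85
tool_pos: [0.6389, 0.1046, 0.1009]
orientation: [-0.217, 0.548, 0.794, 0.145]
ft_force: [-7.2, -4.4, 2.3]
width: 0.0158
tip hub mm [-56.5 -28.5 -17.4] turn left [-0.006 -0.005 -0.004] F hub [-0.2  8.3  2.8] w 0.0158 t 10.85
shift tool mm [ 0.5 -1.4  6.6]
```

Going in smoothly; last 7 mm until the collar seats.

```bash
python3 -m crank '[[[0,0,3],[0,0,0],0],[[0,0,2],[0,0,0],0],[[0,0,1.5],[0,0,0],0],[[0,0,0],[0,0,0],0]]'
python3 -c "
from go import *
to([-56,-27,-24])"
python3 -m crank '[[[0,0,1],[0,0,0],0],[[0,0,1],[0,0,0],0],[[0,0,0],[0,0,0],0]]'
python3 - <<'E'
from go import *
to([-56,-27,-24]); w=imaging.get_image('wrist'); T=imaging.get_image('scene')
o=np.hstack([cv2.resize(T[190:290,350:467],(400,343)),cv2.resize(w[150:330,220:430],(400,343))])
cv2.imwrite('pics/c7.png',o[:,:,::-1])
E
```

```text
t: 11.25
tool_pos: [0.6386, 0.106, 0.0983]
orientation: [-0.216, 0.549, 0.794, 0.145]
ft_force: [-11.3, -14.2, 23.0]
width: 0.0153
tip hub mm [-56.7 -28.8 -20.4] turn left [-0.005 -0.004 -0.004] F hub [ 3.5 15.7 24.5] w 0.0153 t 11.25
shift tool mm [ 0.7 -1.7  3.7]
t: 11.55
tool_pos: [0.6387, 0.1061, 0.0981]
orientation: [-0.216, 0.549, 0.794, 0.146]
ft_force: [-14.3, -18.6, 33.2]
width: 0.0156
tip hub mm [-56.8 -29.  -20.6] turn left [-0.004 -0.003 -0.004] F hub [ 6.  20.  34.9] w 0.0156 t 11.55
shift tool mm [ 0.8 -2.   3.5]
```

View pics/c7.png

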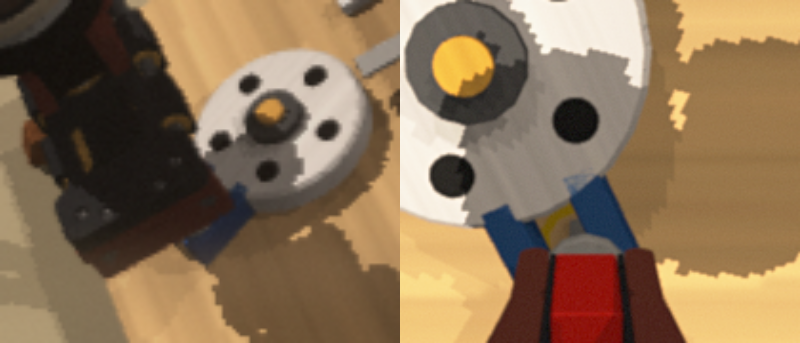

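The push stopped hard at a nominal −20.5 mm, with lateral load. I'll relieve the sideways offset and re-press, to tell seated from jammed.

```bash
python3 -m crank '[[[0,0,-3],[0,0,0],0],[[0.4,-1.5,0],[0,0,0],0],[[0,0,0],[0,0,0],0],[[0,0,0],[0,0,0],0]]'
python3 -c "
from go import *
to([-56,-27,-24])"
python3 -m crank '[[[0,0,1.5],[0,0,0],0],[[0,0,1.5],[0,0,0],0],[[0,0,0],[0,0,0],0]]'
python3 -c "
from go import *
to([-56,-27,-24])"
```

```text
t: 12.05
tool_pos: [0.6385, 0.1059, 0.0983]
orientation: [-0.215, 0.549, 0.794, 0.146]
ft_force: [-5.0, -8.8, 12.9]
width: 0.0156
tip hub mm [-56.8 -28.8 -20.3] turn left [-0.002 -0.003 -0.004] F hub [ 0.9  7.9 14.4] w 0.0156 t 12.05
shift tool mm [ 0.7 -1.7  3.7]
t: 12.35
tool_pos: [0.6385, 0.106, 0.0981]
orientation: [-0.215, 0.549, 0.794, 0.147]
ft_force: [-9.3, -17.0, 29.5]
width: 0.0157
tip hub mm [-56.9 -28.9 -20.5] turn left [-0.001 -0.002 -0.004] F hub [ 3.9 14.7 31.8] w 0.0157 t 12.35
shift tool mm [ 0.8 -1.9  3.5]
```

```bash
python3 -m crank '[[[0,0,-2],[0,0,0],0],[[0,0,-1],[0,0,0],0],[[0,-0.7,0],[0,0,0],0],[[0,-0.7,0],[0,0,0],0],[[0,0,0],[0,0,0],0]]'
python3 -c "
from go import *
to([-56,-27,-24])"
python3 -m crank '[[[0,-0.7,-0.5],[0,0,0],0],[[0,-0.7,-0.5],[0,0,0],0],[[0,0,0],[0,0,0],0],[[0,0,0],[0,0,0],0]]'
python3 -c "
from go import *
to([-56,-27,-24])"
```

```text
t: 12.85
tool_pos: [0.6382, 0.1057, 0.0983]
orientation: [-0.215, 0.549, 0.794, 0.147]
ft_force: [-2.1, -7.9, 10.1]
width: 0.0159
tip hub mm [-56.9 -28.6 -20.3] turn left [ 0.    -0.003 -0.004] F hub [-0.7  4.8 12.1] w 0.0159 t 12.85
shift tool mm [ 0.8 -1.6  3.7]
t: 13.25
tool_pos: [0.6373, 0.105, 0.0982]
orientation: [-0.214, 0.549, 0.794, 0.147]
ft_force: [1.4, -7.6, 4.7]
width: 0.0158
tip hub mm [-57.2 -27.5 -20.2] turn left [ 0.001 -0.003 -0.004] F hub [-4.2  1.4  7.9] w 0.0158 t 13.25
shift tool mm [ 1.2 -0.5  3.8]
```

```bash
python3 -m crank '[[[-0.5,-0.6,-0.5],[0,0,0],0],[[-0.5,-0.5,-0.5],[0,0,0],0],[[0,0,0],[0,0,0],0],[[0,0,0],[0,0,0],0]]'
python3 -c "
from go import *
to([-56,-27,-24])"
python3 -m crank '[[[0,-0.6,-0.5],[0,0,0],0],[[0,0,0],[0,0,0],0],[[0,0,0],[0,0,0],0]]'
python3 -c "
from go import *
to([-56,-27,-24])"
```

```text
t: 13.65
tool_pos: [0.6364, 0.1048, 0.0984]
orientation: [-0.215, 0.549, 0.794, 0.148]
ft_force: [5.5, -3.5, 1.1]
width: 0.0157
tip hub mm [-56.9 -26.5 -20.1] turn left [ 0.    -0.005 -0.003] F hub [-4.  -3.9  3.6] w 0.0157 t 13.65
shift tool mm [0.9 0.5 3.9]
t: 13.95
tool_pos: [0.6359, 0.1049, 0.0986]
orientation: [-0.215, 0.548, 0.794, 0.148]
ft_force: [5.5, -1.5, -1.5]
width: 0.0162
tip hub mm [-56.6 -26.1 -20.1] turn left [ 0.    -0.005 -0.003] F hub [-3.7 -4.6  0.4] w 0.0162 t 13.95
shift tool mm [0.6 0.9 3.9]
```

```bash
python3 -m crank '[[[-0.7,0.4,0],[0,0,0],0],[[0,0,0],[0,0,0],0],[[0,0,0],[0,0,0],0.2],[[0,0,0],[0,0,0],0.24],[[0,0,0],[0,0,0],0.28]]'
python3 -m crank '[[[0,0,0],[0,0,0],0.35],[[0,0,0],[0,0,0],0.35],[[0,0,0],[0,0,0],0.35]]'
python3 - <<'E'
from go import *
to([-56,-27,-24]); w=imaging.get_image('wrist'); T=imaging.get_image('scene')
o=np.hstack([cv2.resize(T[190:290,350:467],(400,343)),cv2.resize(w[150:330,220:430],(400,343))])
cv2.imwrite('pics/c8.png',o[:,:,::-1])
E
```

```text
t: 14.45
tool_pos: [0.633, 0.1059, 0.0981]
orientation: [-0.219, 0.547, 0.795, 0.146]
ft_force: [-0.2, 0.1, -0.2]
width: 0.0241
t: 14.75
tool_pos: [0.6338, 0.1054, 0.0983]
orientation: [-0.218, 0.547, 0.795, 0.147]
ft_force: [-0.4, -1.6, 0.2]
width: 0.0308
tip hub mm [-55.5 -24.1 -21. ] turn left [-0.005 -0.008 -0.002] F hub [-1.   1.   0.9] w 0.0308 t 14.75
shift tool mm [-0.5  2.9  3. ]
```

View pics/c8.png

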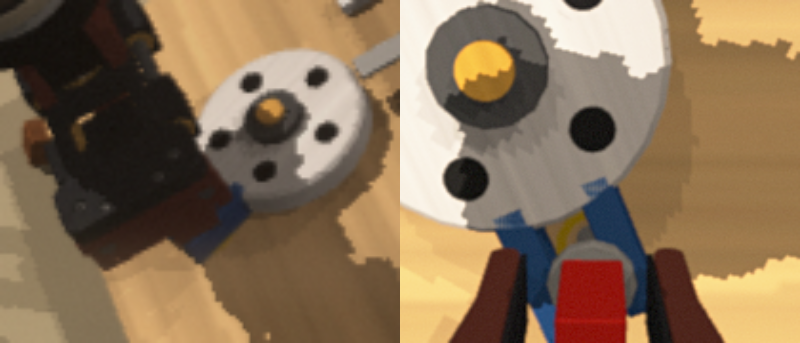

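The wheel holds with the fingers open and the collar lies across both prongs. I'll retreat along the tool axis and check the seating depth.

```bash
python3 -m crank '[[[0,0,-10],[0,0,0],0.4],[[0,0,-20],[0,0,0],0.4],[[0,0,-35],[0,0,0],0.4],[[0,0,-45],[0,0,0],0.4],[[0,0,-40],[0,0,0],0.4]]'
python3 -m crank '[[[0,0,-40],[0,0,0],0.4],[[-40,0,-30],[0,0,0],0.4],[[-40,0,0],[0,0,0],0.4],[[0,0,0],[0,0,0],0.4]]'
python3 - <<'E'
from go import *
st=to([-56,-27,-24]); C={}; I={}
for n in ('wrist','scene','top'):
    C[n]=cam(n,st); I[n]=imaging.get_image(n)
rs=[]
for n in I:
    p=[proj(C[n],hub+F@np.array((-56,-27,z))/1000) for z in (24,56)]
    b=blobs(I[n],(0,150,60),(6,255,255)); b=[x for x in b if np.linalg.norm(x[1]-p[1])<40]; print(n,'pred head base/top',np.round(p,1).tolist(),b[:2])
    if b: rs.append(ray(C[n],b[0][1]))
    q=np.mean(p,0).astype(int); h=34 if n!='wrist' else 60
    y0,x0=max(q[1]-h,0),max(q[0]-h,0); I[n]=cv2.resize(I[n][y0:y0+2*h,x0:x0+2*h],(266,266),interpolation=cv2.INTER_CUBIC); print(n,'crop',x0,y0,266/(2*h))
x,e=tri(rs); print('head centre hub mm',F.T@(x-hub)*1000,e)
cv2.imwrite('pics/c9.png',np.hstack([cv2.resize(i,(266,266)) for i in I.values()])[:,:,::-1])
E
```

```text
t: 15.35
tool_pos: [0.6622, 0.0333, 0.2302]
orientation: [-0.217, 0.548, 0.795, 0.147]
ft_force: [0.6, -0.5, -0.4]
width: 0.0352
t: 15.75
tool_pos: [0.6996, -0.0703, 0.2441]
orientation: [-0.217, 0.551, 0.792, 0.145]
ft_force: [0.4, -0.6, -1.4]
width: 0.0353
tip hub mm [-145.3  -22.8  199.1] turn left [-0.005 -0.005 -0.011] F hub [-1.3 -0.2 -0.9] w 0.0353 t 15.75
shift tool mm [ 88.2   4.3 223.6]
wrist pred head base/top [[323.0, 121.9], [323.3, 121.1]] [(296, array([320. , 121.7]), array([312, 113,  17,  18], dtype=int32))]
wrist crop 263 61 2.216666666666667
scene pred head base/top [[406.0, 251.1], [398.3, 241.1]] [(188, array([400.4, 245.3]), array([392, 236,  18,  20], dtype=int32))]
scene crop 368 212 3.911764705882353
top pred head base/top [[224.7, 240.0], [229.2, 233.0]] [(114, array([228.1, 236.4]), array([221, 230,  14,  14], dtype=int32))]
top crop 192 202 3.911764705882353
head centre hub mm [-56.986235   -24.98629719  42.55874543] [np.float64(0.0013602976481252149), np.float64(0.0009520102047806425), np.float64(0.0007162636215401155)]
```

View pics/c9.png

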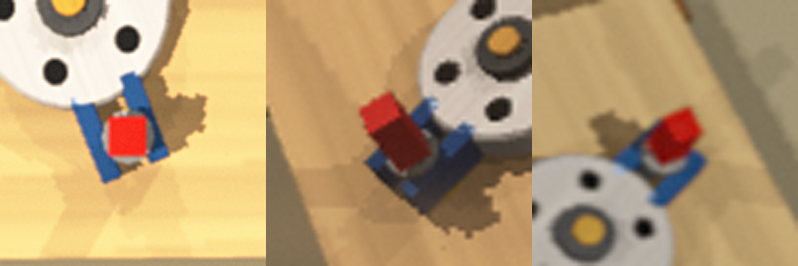

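The pin is home: the collar sits on both prongs in all three views, and the head centre measures 42.6 mm above the board (40 mm when fully home). The arm is clear, so I'll hand in.

```bash
python3 -m crank '[[[0,0,0],[0,0,0],0.4],[[0,0,0],[0,0,0],0.4],[[0,0,0],[0,0,0],0.4]]'; python3 -c "
from rig import job; print(job.close_job())"
```

```text
t: 16.2
tool_pos: [0.6992, -0.0619, 0.2483]
orientation: [-0.217, 0.547, 0.795, 0.147]
ft_force: [-0.1, -0.1, 0.3]
width: 0.0351
the job is handed in; nothing more can be done
None
```

I took the pin from its block, used it in the notch to wind the wheel round to the hole, and pushed it home. I eased the sideways load off before opening the fingers, so the wheel could not snap back. The job was handed in at about 16.2 s.

**Last checks:**
- **Pin:** in the wrist, scene and top pictures the collar lies on both prongs. The head centre measured 42.6 mm above the board, against 40 mm when fully home. The three sight lines agreed to within 1.4 mm.
- **Wheel:** it stayed wound after release. I had no direct reading of its angle, but the head's position suggests about 0.85 rad.
- **Arm:** it had backed well clear and the force reading was near zero.

**What disagreed or was not checked:**
- **Depth:** the tool's own estimate stopped hard at 20.5 mm below the board, not 24 mm. It stopped at the same depth when I re-pressed at about 32 N. I took this as the collar seated, with a few mm of error in my estimate of the board's height.
- **Bystanders:** I did not measure the paint tin, spray can and brush again at the end. No planned path went near them, and I saw no sign of contact.

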